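# Clamp a paint tin with the one-hand ratchet clamp

## Robot

A 6-joint arm with a two-finger parallel gripper is mounted at the origin on a cart in front of the work surface, level with it; the furniture and walls round the work are solid. World frame = base frame: x ahead of the robot, y to its left, z up, the work surface at z = 0. Lengths are in m, angles in rad, forces in N, time in s.
With the tool pointing down it reaches from about 0.375 to 0.9 m from the base axis. Payload 3.1 kg.
Tool frame: the origin (TCP) lies at the centre of the arm's flange, where the gripper is bolted on; the fingertips stand robot.tip_extent ahead of it and the grasp point (between the pads) lies 164 mm ahead of it (robot.tip_extent is the distance from the TCP to the fingertips, in m); z points along the fingers, y is the line along which they close (so a half turn about z gives the same grasp; the last joint's range is limited). The gripper opens to 87 mm and grips with 3 to 60 N. Pads are 19 mm wide; open, the fingers measure 117 mm over their backs; the gripper's body (75 mm by 190 mm) begins 51 mm behind the grasp point.
Start: joints at [1.06, 0.527, 1.433, -0, 1.181, -0.178], TCP at [0.204, 0.591, 0.405] pointing down, gripper open.
Joint ranges: [-3.08, 3.08], [-0.75, 2.2], [0.22, 2.44], [-1.43, 4.57], [0, 2.65], [-2.85, 2.85]. Speed limits (rad/s): [2.79, 2.79, 3.14, 3.14, 3.14, 3.14].

## Interface

Orientations are given as a unit quaternion [x, y, z, w].
In Python, from rig import get_obs, camera, hand_in, cut_out, robot gives the robot as it stands.
- The arm moves only by the tool step_arm, never from a script. Its argument "rows" is a list of rows, each a list of 6 numbers: the shift along the world's x, y, z in m, then the turn, a rotation vector about the world's x, y, z in degrees. A call has 1 to 12 rows; each row shifts and turns the commanded pose from where the row before left it; what a row does not reach is not made up. A row lasts 1/8 s, in which the tool goes at most 62.5 mm and 10.7 degrees, less where a joint would pass 70% of its speed; a pose out of reach is approached as far as the arm can. A call is refused whole if a number of a shift passes 0.0625 or a number of a turn 10.7, either way. A call with a gripper value outside its range is refused whole. "jaw" is the finger opening in m, from 0 to 0.087, set as the call begins (left out, the last holds). The fingers move at their own pace and stop on an object; "squeeze" is the grip in N (left out, the last holds). Time passes only in rows, so rows that do not move let the fingers close. It gives the time, the measured TCP pose, the force, the opening and the grip force at its end, in the units of the state.
- get_obs(): the state, without advancing time (a new reading comes with each control period).
- camera(name): name is "scene" or "top"; returns a dict with "pixels" (400x640x3 uint8, blue, green, red), "depth" (400x640 float32, m along the optical axis (not along the pixel's ray), 0 where there is no reading), "fov_y" (degrees; the focal length in pixels is half the picture's height over the tangent of half this angle, whatever the lens; pixels are square), "cx", "cy" (the principal point, pixels), "extrinsics" (4x4, takes a point from camera to world coordinates). Camera axes: x right, y up, looking along -z (the intrinsics and any distortion apply to the point x, -y, -z); pixel columns grow to the right and rows downward; lengths in m; the calibration is good to about 2 mm. A picture is of the moment at which its call begins.
- hand_in(): hands the job in; it is judged then, once.
Trained networks look in the newest picture that a camera, given by its name, has taken for a name from the list of things; names that differ only in an ending like _2 or _b are one class to them, and where a whole thing is asked for, a point or a joint stands for the part that bears it (a point fixed in the world has none). Each returns a list of dicts, best first, with "confidence" (0 to 1); they miss things now and then, are a little off and sometimes report something else, mostly with a low value. They report only what shows in the picture. A call takes as long as a camera call. They do not tell look-alikes from the thing itself.
- cut_out(label, camera): "region" (400x640 bool, what is visible of it) and "extent" ([centre column, centre row, width, height] in pixels, round what is visible of it).
The state is a dict: "time": time; "q": joint angles; "joint_velocities": joint speeds; "joint_torque": joint torques, N m; "position": TCP position; "tool_rot": TCP orientation; "ft_force": force on the tool from outside, world axes, zero at the start; "moment": the same for the moment, N m; "grip_width": finger opening in m; "grip_force": force on a finger pad.
Only numpy, scipy, OpenCV 4.12 (cv2) and the standard library are available. Lean on these libraries where they do the work, as an engineer would, in place of code of your own. Each camera call takes 0.05 s, during which the arm holds its last target. There are 200 camera calls.

## Task

Pull the red lock slide of the bench clamp all the way out to its end stop so that the trigger is free, then pump the black trigger against the orange handle until the jaw reaches the paint tin and presses it into the V jaw with its spring pad pushed about half-way in; never push the pad all the way in, which would dent the tin. Work the clamp by its trigger only, without touching the jaw or the tin and without disturbing the things lying around, and finish while still holding the trigger squeezed.

Things in the scene. Friction and masses are not known exactly. Their poses are not given: they have to be found in the camera images.
- clamp: blue bench clamp, bolted down. Origin: centre of its base's underside, on the bench; y axis along the toothed bar from trigger to V jaw, x level across it. Offsets in these texts are mm in this frame. Base 12 thick, 390 long (y), 100 wide, with a wing under the lock to x -140. Along y: black trigger, fixed orange handle, moving orange jaw (top z 66) with spring pad, tin, V jaw (top z 70).
- v_bottom (a point): bottom of the steel V jaw's 120 degree notch, which opens to -y, 41 above the bench, at x 0, y 155. A seated tin has its axis at x 0, y 116, its near side at y 82.
- lock_knob (a point): centre of the top (z 113) of the lock slide's red knob: 24 in x, 20 in y, red part z 83..113. At x -80, y -77 when locked; slides in -x to x -110. A steel bolt (13 wide, z 85..95) runs from it in +x into the gap between trigger and handle and blocks the trigger. The knob can be gripped from above.
- lock (a joint): travel of the lock slide, m: 0 = locked, 0.030 = end stop, pulled to the clamp's -x (towards the robot). Trigger is free from about 0.015. Starts at 0 to 0.006. Friction about 2 N; stays where it is left.
- trigger_face (a point): point at mid-width on the outer (-y) face of the black trigger, 120 above the bench. The trigger is upright, 26 in x, 14 in y, z 79..140. At rest this face is at y -100; squeezing moves it straight in +y to y -86.
- trigger (a joint): travel of the trigger, m: 0 = released, 0.014 = squeezed to its end stop. Its spring (3.3 to 5.4 N) returns it; squeezing it takes that + 2 N + the pad's force. A pawl on 6 mm teeth drives the bar: after 0 to 6 mm of free travel the jaw moves along one to one; a full stroke gains 6 to 12 mm. A second pawl holds the bar, which may settle back up to 6 mm when the trigger is let go.
- handle_face (a point): point on the outer (+y) face of the fixed orange handle (x -13..13, y -68..-52, z 72..138), at x 0, 120 above the bench. Trigger and handle measure 48 over their outer faces at rest, 34 fully squeezed, and can be straddled from above by fingers closing along y, over z 85..138. The housing below reaches z 79.
- jaw (a joint): advance of the jaw and its bar in +y, m. Starts at 0 to 0.020; end stop 0.080. Driven by the trigger; it cannot be moved back.
- pad_face (a point): centre of the front (+y) face of the black spring pad, 41 above the bench, at y = 34 + jaw - pad. Pad plate 46 in x, 8 thick, z 19..63; it stands off the jaw on a yellow stem, of which 16 mm shows when free and 2 mm when fully pushed in.
- pad (a joint): how far the spring pad is pushed back into the jaw, m: 0 = free, 0.014 = fully pushed in. Spring: 1.8 N + 1.2 N per mm, so about 10 N half-way in (0.007).
- tin: small paint tin, 68 across, 82 high, about 0.36 kg, standing loose on the base between pad and V jaw, 1 to 9 mm short of its seat and up to 5 mm off the middle. Origin: centre of its underside, z up. The pad pushes it home.
- opener: yellow-handled tin opener lying on the bench, 201 long in its y, 28 high; leave alone. Origin: centre of its underside.
- tint_bottle: small white tint bottle with purple cap, 48 across, 95 high; leave alone. Origin: centre of its underside.
- calculator: dark grey pocket calculator lying flat, 122 x 70 x 15; leave alone. Origin: centre of its underside.
Things that resemble listed ones, but are neither listed nor needed, are in the scene too. Leave any pink look-alike of the tin alone.

How it is judged:
By the outcome, as a careful person would: the job done as asked, in the order asked, and still so for the second after the job is handed in, while the arm keeps its last pose, push and grip.
It also fails if it takes over 66 s, if anything falls off the work surface, if the arm or the gripper's body presses on something with over 40 N, if the wrist force passes 120 N, or if a joint passes its speed limit or range.

## Working session

There is one attempt and no reset: what is moved stays moved. The work goes in short steps, Python scripts to look and compute and a tool call to move; the robot and the scene stay as the last step left them, time stands still between calls to the robot, and variables do not carry over. Pictures are saved under pics/ and viewed, at most 10 in all, crops included, and the job is handed in when it is done.

Besides the shell and the picture viewer there is one more tool, called as name([rows], argument=value, ...), one row to a line, values as JSON. step_arm: Moves the arm, as the interface text tells. Its arguments: {"type":"object","properties":{"rows":{"type":"array"},"jaw":{"type":"number"},"squeeze":{"type":"number"}},"required":["rows"]}

```bash
mkdir -p pics; ls; cat > h.py <<'E'
import numpy as np, cv2
from rig import get_obs, camera, hand_in, cut_out, robot
def cloud(c):
    h,w=c["depth"].shape; f=h/2/np.tan(np.radians(c["fov_y"])/2)
    v,u=np.mgrid[:h,:w]; d=c["depth"]
    P=np.stack([(u-c["cx"])/f*d,-(v-c["cy"])/f*d,-d],-1)
    E=c["extrinsics"]; return P@E[:3,:3].T+E[:3,3]
E
python3 - <<'E'
from h import *
print(robot, get_obs())
for n in("scene","top"):
    c=camera(n); cv2.imwrite(f"pics/{n}0.png",c["pixels"]); print(n,{k:c[k] for k in c if k not in("pixels","depth")})
    P=cloud(c); np.save(n+"P.npy",P)
    for l in["clamp","lock_knob","trigger_face","handle_face","pad_face","tin","opener","tint_bottle","calculator","v_bottom"]:
        for r in cut_out(l,n)[:2]:
            m=r["region"]&(c["depth"]>0); print(l,round(r["confidence"],2),np.round(r["extent"]),np.round(np.median(P[m],0),3) if m.any() else 0, np.round(np.percentile(P[m],[3,97],axis=0),3).tolist() if m.any() else 0)
E
```

```text
pics
<Robot object at 0x7fab2755fe00> {'time': 0.0, 'q': array([ 1.05951209e+00,  5.28471234e-01,  1.43389872e+00, -1.09490824e-05,
        1.18134802e+00, -1.78481139e-01]), 'joint_velocities': array([-2.35817244e-03, -7.53244316e-04, -3.69968227e-04,  2.71230504e-05,
       -1.63346644e-03, -9.57264923e-04]), 'joint_torque': array([ 2.97945935e-04, -4.40044999e+01, -1.76592654e+01,  6.33595395e-02,
        5.83978929e-02, -1.59569554e-04]), 'position': array([0.20397828, 0.59042108, 0.40376922]), 'tool_rot': array([ 1.65632534e-01,  9.86186967e-01, -1.00179666e-03, -3.54506380e-04]), 'ft_force': array([0.10689131, 0.02579356, 0.34478474]), 'moment': array([-0.01441345, -0.00021386,  0.00127166]), 'grip_force': 0.0, 'grip_width': 0.0869887563739523}
scene {'fov_y': 50.473150785593745, 'cx': 319.95065547011416, 'cy': 197.49666942242402, 'extrinsics': array([[-0.99977561, -0.02108154, -0.00207215,  0.48823448],
       [ 0.00871124, -0.49833706,  0.86693961,  0.85867566],
       [-0.01930905,  0.86672703,  0.49840889,  0.54535637],
       [ 0.        ,  0.        ,  0.        ,  1
[... 2062 characters left out ...]
6.] [0.596 0.142 0.091] [[0.566, 0.115, 0.048], [0.626, 0.172, 0.097]]
tin 0.76 [332. 250.  27.  27.] [0.337 0.075 0.08 ] [[0.308, 0.045, 0.074], [0.367, 0.102, 0.086]]
opener 0.87 [231. 223.  70.  12.] [0.417 0.312 0.023] [[0.406, 0.262, 0.011], [0.429, 0.443, 0.03]]
tint_bottle 0.77 [288. 241.  16.  15.] [0.374 0.19  0.062] [[0.353, 0.17, 0.027], [0.394, 0.213, 0.097]]
tint_bottle 0.57 [346. 180. 141.  89.] [ 0.555 -0.002  0.014] [[0.436, -0.148, 0.006], [0.644, 0.204, 0.113]]
calculator 0.72 [432. 226.  32.  44.] [ 0.397 -0.21   0.013] [[0.342, -0.248, 0.003], [0.454, -0.175, 0.019]]
v_bottom 0.82 [344. 180. 139.  92.] [ 0.555 -0.001  0.014] [[0.436, -0.147, 0.003], [0.646, 0.205, 0.112]]
```

```bash
python3 - <<'E'
import cv2
a=cv2.imread("pics/top0.png")[110:270,220:460]; cv2.imwrite("pics/a.png",cv2.resize(a,(792,528),interpolation=cv2.INTER_CUBIC))
a=cv2.imread("pics/scene0.png")[130:310,200:440]; cv2.imwrite("pics/b.png",cv2.resize(a,(792,594),interpolation=cv2.INTER_CUBIC))
E
```

```text
(no output)
```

View pics/a.png

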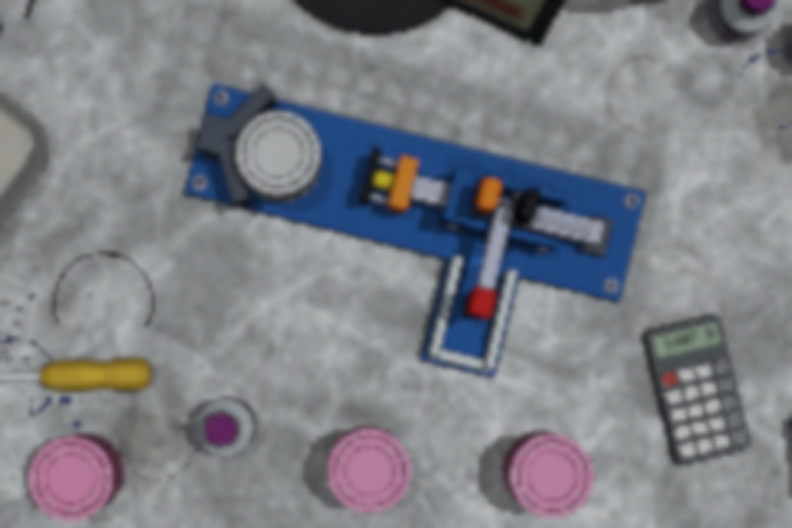

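View pics/b.png

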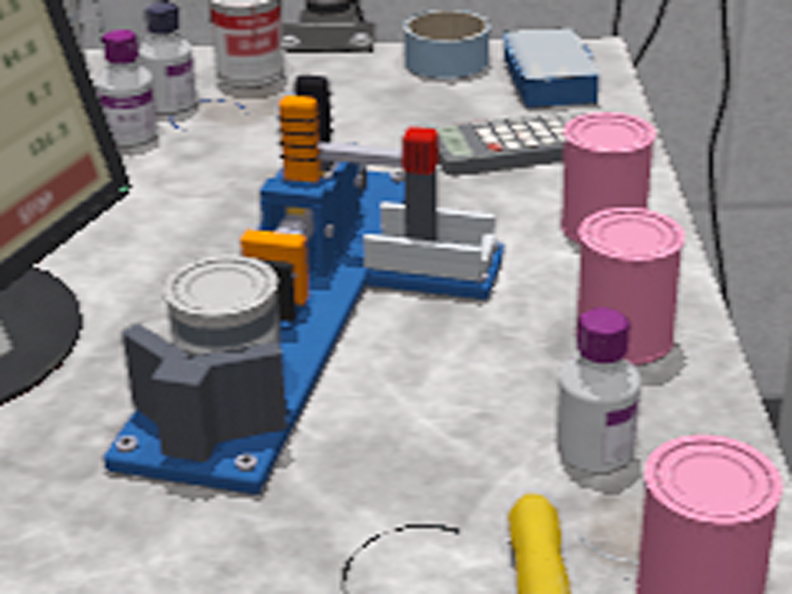

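```bash
cat >> h.py <<'E'
def rays(c,uv,z):
    f=c["depth"].shape[0]/2/np.tan(np.radians(c["fov_y"])/2); uv=np.atleast_2d(uv).astype(float)
    d=np.stack([(uv[:,0]-c["cx"])/f,-(uv[:,1]-c["cy"])/f,-np.ones(len(uv))],1)@c["extrinsics"][:3,:3].T
    o=c["extrinsics"][:3,3]; return o+d*((z-o[2])/d[:,2])[:,None]
def proj(c,X):
    f=c["depth"].shape[0]/2/np.tan(np.radians(c["fov_y"])/2); E=c["extrinsics"]
    p=(np.atleast_2d(X)-E[:3,3])@E[:3,:3]; return np.stack([c["cx"]-f*p[:,0]/p[:,2],c["cy"]+f*p[:,1]/p[:,2]],1)
E
cat > m.py <<'E'
from h import *
from scipy.optimize import minimize
C={n:camera(n) for n in("scene","top")}
for n in C:
    cut_out("clamp",n)
c=C["top"]; hsv=cv2.cvtColor(c["pixels"],cv2.COLOR_BGR2HSV); P=cloud(c)
roi=(P[...,0]>.4)&(P[...,0]<.7)&(P[...,1]>-.2)&(P[...,1]<.26)
blue=(cv2.inRange(hsv,(100,140,40),(125,255,255))>0)&roi
R=cut_out("clamp","top")
cl=R[0]["region"]|blue
m=cl.astype(np.uint8)
m=cv2.morphologyEx(m,cv2.MORPH_CLOSE,np.ones((5,5)))
n_,lab,st,_=cv2.connectedComponentsWithStats(blue.astype(np.uint8)); print("blue",st[1:][st[1:,4]>50])
b=blue&(np.abs(P[...,2]-.012)<.012)
vs,us=np.nonzero(b); X=rays(c,np.stack([us,vs],1),.012)[:,:2]
# fit: long main-rect: all blue base points inside the L outline, outline tight
def loc(p,X):
    s,k=np.sin(p[2]),np.cos(p[2]); d=X-p[:2]; return np.stack([d@[k,s],d@[-s,k]],1)
def cost(p):
    # IoU-like over grid of the pixels
    L=loc(p,G); ins=((abs(L[:,0])<.05)&(abs(L[:,1])<.195))
    L0=~ins
    return -(gb&ins).sum()/max(1,ins.sum())+ 0
# corners of edges: percentile fit
best=None
for yaw in np.radians(np.arange(-20,0,.1)):
    s,k=np.sin(yaw),np.cos(yaw); y=X@[-s,k]; x=X@[k,s]
    sel=(x>np.percentile(x,99.5)-.006); 
    h,_=np.histogram(x,np.arange(x.min(),x.max()+.002,.002)); 
    h2,_=np.histogram(y,np.arange(y.min(),y.max()+.002,.002))
    sc=np.sum(np.diff(h)**2)+np.sum(np.diff(h2)**2)
    if best is None or sc>best[0]: best=(sc,yaw,np.percentile(x,[.1,99.9]),np.percentile(y,[.1,99.9]))
sc,yaw,xr,yr=best; s,k=np.sin(yaw),np.cos(yaw)
print("yaw",np.degrees(yaw),xr,yr,np.ptp(yr))
cx=xr[1]-.05; cy=yr.mean(); O=np.array([cx*k-cy*s,cx*s+cy*k]); print("O",O)
p=(O[0],O[1],yaw)
f2={"red":[(0,150,80),(6,255,255)],"orange":[(7,150,120),(18,255,255)],"yellow":[(22,120,120),(33,255,255)]}
for n in C:
    c=C[n]; P=cloud(c); hsv=cv2.cvtColor(c["pixels"],cv2.COLOR_BGR2HSV)
    roi=(P[...,0]>.4)&(P[...,0]<.7)&(P[...,1]>-.2)&(P[...,1]<.2)
    for k_,(lo,hi) in f2.items():
        m=((cv2.inRange(hsv,lo,hi)>0)&roi).astype(np.uint8)
        nn,lab,st,ce=cv2.connectedComponentsWithStats(m)
        for i in range(1,nn):
            if st[i,4]>8:
                Q=P[lab==i]; L=loc(p,Q[:,:2]); zt=np.percentile(Q[:,2],95)
                t=Q[:,2]>zt-.008
                print(n,k_,st[i].tolist(),"world",np.round(Q[t].mean(0),4),"loc",np.round(L[t].mean(0)*1e3,1),"ztop",round(zt,4),"locrange",np.round(np.percentile(L,[5,95],axis=0)*1e3).tolist())
E
python3 m.py
```

```text
blue [[ 296  141  118   77 2598]
 [ 277  156   13   15  108]]
yaw -0.6999999999997257 [0.43170447 0.6588996 ] [-0.15615945  0.23181403] 0.3879734801194116
O [0.6093163  0.03038554]
scene red [322, 169, 11, 14, 114] world [ 0.4729 -0.0154  0.1113] loc [-135.8  -47.5] ztop 0.1137 locrange [[-145.0, -56.0], [-124.0, -40.0]]
scene orange [285, 159, 11, 7, 60] world [ 0.5576 -0.0204  0.1347] loc [-51.1 -51.5] ztop 0.138 locrange [[-61.0, -80.0], [-40.0, -47.0]]
scene orange [285, 167, 11, 3, 29] world [ 0.5574 -0.019   0.1206] loc [-51.3 -50. ] ztop 0.1239 locrange [[-62.0, -54.0], [-41.0, -47.0]]
scene orange [285, 171, 11, 3, 27] world [ 0.5578 -0.0184  0.1105] loc [-50.9 -49.4] ztop 0.1132 locrange [[-61.0, -54.0], [-41.0, -46.0]]
scene orange [286, 175, 10, 3, 26] world [ 0.5569 -0.0187  0.1004] loc [-51.8 -49.7] ztop 0.1032 locrange [[-61.0, -52.0], [-42.0, -47.0]]
scene orange [286, 178, 11, 7, 60] world [ 0.5578 -0.0187  0.0891] loc [-50.9 -49.7] ztop 0.0925 locrange [[-61.0, -54.0], [-40.0, -46.0]]
scene orange [273, 201, 20, 21, 141] world [0.5739 0.0461 0.0622] loc [-35.6  15.2] ztop 0.0655 locrange [[-55.0, 9.0], [-16.0, 21.0]]
top red [362, 198, 8, 7, 45] world [ 0.4721 -0.0179  0.1129] loc [-136.7  -50. ] ztop 0.1171 locrange [[-144.0, -56.0], [-129.0, -41.0]]
top orange [338, 158, 8, 15, 77] world [0.5694 0.0436 0.0936] loc [-40.1  12.8] ztop 0.0715 locrange [[-55.0, 4.0], [-19.0, 20.0]]
top orange [365, 164, 7, 9, 47] world [ 0.5572 -0.023   0.1374] loc [-51.4 -54. ] ztop 0.1407 locrange [[-61.0, -62.0], [-43.0, -48.0]]
top yellow [334, 162, 5, 5, 18] world [0.5789 0.0573 0.0467] loc [-30.7  26.6] ztop 0.0502 locrange [[-34.0, 21.0], [-26.0, 32.0]]
```

```bash
cat > f.py <<'E'
from h import *
from scipy.optimize import minimize
c=camera("top"); P=cloud(c); hsv=cv2.cvtColor(c["pixels"],cv2.COLOR_BGR2HSV)
sc=cv2.resize(c["pixels"],None,fx=8,fy=8,interpolation=cv2.INTER_CUBIC); h8=cv2.cvtColor(sc,cv2.COLOR_BGR2HSV)
blue=cv2.inRange(h8,(100,120,40),(125,255,255))
n,lab,st,_=cv2.connectedComponentsWithStats(blue); 
k=np.zeros_like(blue)
for i in range(1,n):
    x,y,w,h,a=st[i]
    if a>3000 and 270*8<x<430*8 and 130*8<y<230*8: k[lab==i]=255
k=cv2.morphologyEx(k,cv2.MORPH_CLOSE,np.ones((9,9)))
pts=np.concatenate(cv2.findContours(k,cv2.RETR_EXTERNAL,cv2.CHAIN_APPROX_NONE)[0])[:,0]
W=rays(c,(pts+.5)/8-.5,.012)[:,:2]
def loc(p,X):
    s,q=np.sin(p[2]),np.cos(p[2]); d=X-p[:2]; return np.stack([d@[q,s],d@[-s,q]],1)
def dist(p):
    L=loc(p,W); x,y=L.T
    cand=np.stack([np.hypot(x-.05,np.maximum(abs(y)-.195,0)),np.hypot(x+.05,np.maximum(abs(y)-.195,0)),np.hypot(y-.195,np.maximum(abs(x)-.05,0)),np.hypot(y+.195,np.maximum(abs(x)-.05,0)),np.hypot(x+.14,np.maximum(abs(y+.077)-.03,0))])
    return cand.min(0)
f=lambda p: np.minimum(dist(p),.004).sum()
best=min((minimize(f,[.575+a,.03+b,np.radians(y)],method="Nelder-Mead",options=dict(initial_simplex=np.array([.575+a,.03+b,np.radians(y)])+np.array([[0,0,0],[.005,0,0],[0,.005,0],[0,0,.03]]))) for y in(-16,-14,-12) for a in(-.01,0,.01) for b in(-.01,0,.01)),key=lambda r:r.fun)
p=best.x; print("pose",p,np.degrees(p[2]),best.fun/len(W)); np.save("p.npy",p)
scr=np.array([[222,97],[200,183],[632,201],[611,286]])/3.3+[220,110]-.35
print("screws",np.round(loc(p,rays(c,scr,.012)[:,:2])*1e3,1).tolist())
E
python3 f.py
cat > v.py <<'E'
from h import *
p=np.load("p.npy")
def loc(X):
    s,q=np.sin(p[2]),np.cos(p[2]); d=X-p[:2]; return np.stack([d@[q,s],d@[-s,q]],1)
def wld(x,y): 
    s,q=np.sin(p[2]),np.cos(p[2]); return p[0]+x*q-y*s,p[1]+x*s+y*q
F={"red":[(0,150,80),(6,255,255)],"orange":[(7,150,120),(18,255,255)],"yellow":[(22,120,120),(33,255,255)]}
def look():
  for n in("top","scene"):
    c=camera(n); P=cloud(c); hsv=cv2.cvtColor(c["pixels"],cv2.COLOR_BGR2HSV)
    roi=(P[...,0]>.4)&(P[...,0]<.7)&(P[...,1]>-.2)&(P[...,1]<.2)
    cv2.imwrite("pics/last_%s.png"%n,c["pixels"])
    for k,(lo,hi) in F.items():
        m=((cv2.inRange(hsv,lo,hi)>0)&roi).astype(np.uint8); nn,lab,st,ce=cv2.connectedComponentsWithStats(m)
        for i in range(1,nn):
            if st[i,4]>12:
                Q=P[lab==i]; L=loc(Q[:,:2])*1e3; zt=np.percentile(Q[:,2],90); t=Q[:,2]>zt-.008
                print(n,k,st[i].tolist(),"w",np.round(Q[t].mean(0),4),"loc",np.round(L[t].mean(0),1),"zt",round(zt*1e3),"rng",np.round(np.percentile(L,[4,96],axis=0),1).tolist())
    for l in("tin","trigger_face","pad_face"):
        for r in cut_out(l,n)[:3]:
            m=r["region"]&(P[...,2]>.02)&roi
            if m.sum()>8: Q=P[m]; L=loc(Q[:,:2])*1e3; t=Q[:,2]>np.percentile(Q[:,2],90)-.006; print(n,l,round(r["confidence"],2),"loc",np.round(L[t].mean(0),1),np.round(np.percentile(L,[4,50,96],axis=0),1).tolist(),"z",np.round(np.percentile(Q[:,2],[5,95])*1e3))
if __name__=="__main__": look()
E
python3 v.py; python3 -c "
from v import *
for a in[(-80,-77),(-110,-77),(0,-100),(0,-52),(0,-76)]: print(a,np.round(wld(a[0]/1e3,a[1]/1e3),4))"
```

```text
pose [ 0.56977371  0.03261998 -0.25838242] -14.80422202028679 0.002880495841149802
screws [[41.1, 179.8], [-36.0, 179.6], [40.2, -186.4], [-35.8, -186.1]]
top red [362, 198, 8, 7, 45] w [ 0.4715 -0.0172  0.1122] loc [-82.2 -73.3] zt 115 rng [[-90.2, -81.3], [-73.9, -65.5]]
top orange [338, 158, 8, 15, 77] w [0.5729 0.0427 0.0656] loc [ 0.5 10.5] zt 69 rng [[-17.5, 4.2], [19.9, 16.9]]
top orange [365, 164, 7, 9, 46] w [ 0.5569 -0.0231  0.1375] loc [  1.8 -57.2] zt 140 rng [[-7.6, -63.9], [11.5, -50.9]]
top yellow [334, 162, 5, 5, 18] w [0.5783 0.0576 0.0507] loc [ 1.9 26.3] zt 54 rng [[-2.4, 20.7], [6.9, 31.9]]
top tin 0.8 loc [ -4.6 112.9] [[-34.5, 84.7], [-4.3, 113.1], [25.7, 141.5]] z [58. 97.]
top trigger_face 0.54 loc [  2.5 -90.4] [[-10.2, -96.9], [-0.2, -88.0], [12.8, -82.8]] z [ 77. 142.]
top trigger_face 0.21 loc [ -5.9 113.8] [[-34.6, 84.7], [-6.0, 113.5], [24.2, 142.4]] z [54. 97.]
top pad_face 0.61 loc [ 1.7 36.7] [[-19.0, 20.0], [1.9, 33.6], [20.8, 40.5]] z [41. 66.]
scene red [322, 169, 11, 14, 112] w [ 0.4727 -0.0154  0.1113] loc [-81.6 -71.2] zt 113 rng [[-90.7, -80.3]
[... 573 characters left out ...]
loc [  1.5 -52.8] zt 92 rng [[-8.1, -57.5], [12.5, -49.5]]
scene orange [273, 201, 20, 21, 142] w [0.574  0.0465 0.0621] loc [ 0.5 14.5] zt 65 rng [[-17.7, 5.9], [20.2, 17.4]]
scene tin 0.78 loc [ -1.2 115.6] [[-32.8, 87.5], [-4.6, 126.3], [26.6, 146.6]] z [69. 95.]
scene trigger_face 0.65 loc [-13.7  38.8] [[-18.7, 35.3], [-14.3, 39.0], [-8.9, 41.5]] z [27. 63.]
scene trigger_face 0.5 loc [ -1.3 116. ] [[-32.8, 87.9], [-4.8, 126.5], [26.7, 146.6]] z [69. 95.]
scene pad_face 0.67 loc [-14.4  48.5] [[-23.6, 33.7], [-13.7, 38.9], [-6.4, 90.7]] z [23. 75.]
(-80, -77) [ 0.4728 -0.0214]
(-110, -77) [ 0.4438 -0.0137]
(0, -100) [ 0.5442 -0.0641]
(0, -52) [ 0.5565 -0.0177]
(0, -76) [ 0.5504 -0.0409]
```

```bash
python3 -c "
from v import *
print(robot.tip_extent)
for a in[(-82,-74.3),(-82-35,-74.3),(1.5,-73.5),(1.5,-66.5),(1.5,-49.5)]: print(a,np.round(wld(a[0]/1e3,a[1]/1e3),4))"
```

```text
0.1822
(-82, -74.3) [ 0.4715 -0.0183]
(-117, -74.3) [ 0.4377 -0.0093]
(1.5, -73.5) [ 0.5524 -0.0388]
(1.5, -66.5) [ 0.5542 -0.0321]
(1.5, -49.5) [ 0.5586 -0.0156]
```

step_arm([
  [0.022,-0.05,0,0,0,4.3],
  [0.022,-0.05,0,0,0,0],
  [0.022,-0.05,0,0,0,0],
  [0.022,-0.05,0,0,0,0],
  [0.022,-0.05,0,0,0,0],
  [0.022,-0.05,0,0,0,0],
  [0.022,-0.05,0,0,0,0],
  [0.022,-0.05,0,0,0,0],
  [0.022,-0.05,0,0,0,0],
  [0.022,-0.05,0,0,0,0],
  [0.022,-0.05,0,0,0,0],
  [0.022,-0.05,0,0,0,0],
], jaw=0.06, squeeze=15)

```text
time: 3.3
position: [0.4687, -0.0112, 0.4051]
tool_rot: [0.129, 0.992, 0.0, 0.001]
ft_force: [-0.3, 0.5, 0.7]
grip_width: 0.0601
grip_force: 0.0
```

step_arm([
  [0.003,-0.007,-0.04,0,0,0],
  [0,0,-0.045,0,0,0],
  [0,0,-0.035,0,0,0],
  [0,0,-0.016,0,0,0],
  [0,0,0,0,0,0],
])

```text
time: 3.92
position: [0.471, -0.0163, 0.2678]
tool_rot: [0.129, 0.992, 0.0, -0.001]
ft_force: [0.1, 1.0, 0.2]
grip_width: 0.0594
grip_force: 0.0
```

step_arm([
  [0,0,0,0,0,0],
  [0,0,0,0,0,0],
  [0,0,0,0,0,0],
  [0,0,0,0,0,0],
  [0,0,0,0,0,0],
  [0,0,0,0,0,0],
], jaw=0.01)

```text
time: 4.68
position: [0.4707, -0.0183, 0.2692]
tool_rot: [0.127, 0.992, -0.003, -0.0]
ft_force: [-4.7, -14.4, 3.0]
grip_width: 0.0201
grip_force: 15.0
```

step_arm([
  [-0.0005,-0.002,0,0,0,0],
  [0,0,0,0,0,0],
  [0,0,0,0,0,0],
])

```text
time: 5.05
position: [0.4705, -0.0191, 0.2691]
tool_rot: [0.128, 0.992, -0.001, -0.0]
ft_force: [-2.6, -7.0, 3.1]
grip_width: 0.0199
grip_force: 15.0
```

step_arm([
  [-0.0005,-0.002,0,0,0,0],
  [-0.005,0.0013,0,0,0,0],
  [-0.005,0.0013,0,0,0,0],
  [-0.005,0.0013,0,0,0,0],
  [-0.005,0.0013,0,0,0,0],
  [-0.003,0.0008,0,0,0,0],
  [0,0,0,0,0,0],
])

```text
time: 5.92
position: [0.4468, -0.0137, 0.269]
tool_rot: [0.129, 0.992, 0.0, 0.0]
ft_force: [1.7, 5.0, 3.7]
grip_width: 0.0201
grip_force: 15.0
```

step_arm([
  [-0.003,0.0014,0,0,0,0],
  [-0.002,0.001,0,0,0,0],
  [-0.002,0.0006,0,0,0,0],
  [0,0,0,0,0,0],
])

```text
time: 6.42
position: [0.4428, -0.0123, 0.2691]
tool_rot: [0.129, 0.992, -0.001, 0.005]
ft_force: [9.3, 0.4, -3.7]
grip_width: 0.0202
grip_force: 15.0
```

step_arm([
  [-0.002,0.0005,0,0,0,0],
  [-0.001,0.0003,0,0,0,0],
  [0,0,0,0,0,0],
])

```text
time: 6.8
position: [0.4416, -0.012, 0.2691]
tool_rot: [0.129, 0.992, -0.001, 0.008]
ft_force: [12.5, -0.4, -7.1]
grip_width: 0.0198
grip_force: 15.0
```

```bash
python3 -c "
from v import *
o=get_obs(); print(o['position'],loc(o['position'][None,:2])*1e3,o['ft_force'])"
```

```text
[ 0.44162733 -0.01196149  0.26913934] [[-112.50118824  -75.84515294]] [12.54766187 -0.37898236 -7.06077066]
```

step_arm([
  [0.001,-0.0003,0,0,0,0],
  [0,0,0,0,0,0],
  [0,0,0,0,0,0],
  [0,0,0,0,0,0],
  [0,0,0.04,0,0,0],
  [0,0,0.05,0,0,0],
  [0,0,0,0,0,0],
], jaw=0.06)

```text
time: 7.68
position: [0.4389, -0.0109, 0.3617]
tool_rot: [0.128, 0.992, -0.001, 0.004]
ft_force: [0.4, 0.1, -0.3]
grip_width: 0.0597
grip_force: 0.0
```

```bash
python3 v.py | grep -E "red|orange \[(28|33|36)|trigger"; python3 -c "
from v import *
o=get_obs(); t=np.array(wld(.0015,-.0678)); print(o['position'],o['tool_rot'],t-o['position'][:2])"
```

```text
top orange [338, 158, 8, 15, 79] w [0.5715 0.0429 0.0877] loc [-1.  10.4] zt 70 rng [[-17.9, 4.2], [19.7, 17.6]]
top orange [365, 164, 7, 9, 47] w [ 0.5567 -0.0233  0.1366] loc [  1.7 -57.4] zt 140 rng [[-7.8, -64.3], [11.8, -51.0]]
top trigger_face 0.62 loc [-17.6 -61.6] [[-40.6, -158.7], [-0.4, -44.8], [32.1, 160.4]] z [ 31. 137.]
top trigger_face 0.49 loc [ -1.5 -88.3] [[-11.5, -97.0], [-0.8, -87.6], [12.7, -81.5]] z [ 76. 141.]
scene red [333, 170, 11, 14, 99] w [ 0.4468 -0.0091  0.1119] loc [-108.2  -71.7] zt 114 rng [[-117.4, -80.1], [-98.7, -65.3]]
scene orange [285, 159, 11, 7, 60] w [ 0.5567 -0.0206  0.1351] loc [  1.  -54.8] zt 138 rng [[-8.1, -86.0], [12.1, -50.8]]
scene orange [285, 167, 11, 3, 30] w [ 0.5577 -0.0193  0.1204] loc [  1.6 -53.3] zt 124 rng [[-7.8, -59.2], [12.9, -50.2]]
scene orange [285, 171, 11, 3, 27] w [ 0.5578 -0.0185  0.1105] loc [  1.5 -52.5] zt 113 rng [[-8.5, -57.6], [11.5, -49.4]]
scene orange [286, 175, 10, 3, 26] w [ 0.5569 -0.0181  0.1007] loc [  0.5 -52.3] zt 104 rng [[-8.2, -56.7], [11.5, -49.7]]
scene orange [286, 178, 11, 7, 57] w [ 0.5584 -0.0182  0.0891] loc [  2. -52.] zt 93 rng [[-8.3, -56.1], [12.1, -49.6]]
scene trigger_face 0.56 loc [  1.6 -87.4] [[-8.9, -96.9], [-5.6, -87.5], [8.9, -82.8]] z [ 76. 139.]
[ 0.4379006  -0.01077948  0.35771271] [ 1.28576017e-01  9.91698780e-01  1.87993189e-04 -1.30436247e-03] [ 0.11599927 -0.02253316]
```

step_arm([
  [0.03,-0.0055,0,0,0,0],
  [0.03,-0.006,0,0,0,0],
  [0.03,-0.0055,0,0,0,0],
  [0.026,-0.0055,0,0,0,0],
  [0,0,0,0,0,0],
  [0,0,-0.025,0,0,0],
  [0,0,-0.03,0,0,0],
  [0,0,-0.023,0,0,0],
  [0,0,0,0,0,0],
  [0,0,0,0,0,0],
], jaw=0.087)

```text
time: 9.32
position: [0.5538, -0.0332, 0.2812]
tool_rot: [0.128, 0.992, -0.0, -0.0]
ft_force: [0.6, 0.2, 0.1]
grip_width: 0.087
grip_force: 0.0
```

step_arm([
  [0,0,0,0,0,0],
  [0,0,0,0,0,0],
  [0,0,0,0,0,0],
  [0,0,0,0,0,0],
], jaw=0.05, squeeze=20)

```text
time: 9.82
position: [0.5541, -0.0338, 0.2811]
tool_rot: [0.128, 0.992, -0.001, 0.0]
ft_force: [-1.3, -3.4, 2.3]
grip_width: 0.0554
grip_force: 1.9
```

```bash
python3 -c "
from v import *
o=get_obs(); print(o['position'],loc(o['position'][None,:2])*1e3,o['ft_force'],o['tool_rot'])"
```

```text
[ 0.55412513 -0.03376787  0.28110037] [[  1.83410155 -68.18255549]] [-1.27246231 -3.43160131  2.29385952] [ 1.28102431e-01  9.91760642e-01 -7.64199208e-04  1.11092808e-04]
```

step_arm([
  [0,0,0,0,0,0],
  [0,0,0,0,0,0],
  [0,0,0,0,0,0],
  [0,0,0,0,0,0],
], jaw=0.03)

```text
time: 10.32
position: [0.5542, -0.0333, 0.2811]
tool_rot: [0.128, 0.992, -0.0, 0.0]
ft_force: [-0.9, -0.9, 4.4]
grip_width: 0.0338
grip_force: 20.0
```

step_arm([
  [0,0,0,0,0,0],
  [0,0,0,0,0,0],
])

```text
time: 10.58
position: [0.5542, -0.0333, 0.281]
tool_rot: [0.128, 0.992, -0.0, 0.0]
ft_force: [-1.6, -1.0, 4.7]
grip_width: 0.0338
grip_force: 20.0
```

```bash
python3 v.py | grep -E "yellow|top orange|scene orange .27|pad|trigger|tin"; python3 -c "
from v import *
c=cv2.imread('pics/last_top.png')[130:230,270:430]; s=cv2.imread('pics/last_scene.png')[140:260,230:390]
cv2.imwrite('pics/c.png',np.vstack([cv2.resize(c,(400,250),interpolation=cv2.INTER_CUBIC),cv2.resize(s,(400,300),interpolation=cv2.INTER_CUBIC)]))"
```

```text
top tin 0.6 loc [ -3.1 114.2] [[-33.2, 85.2], [-3.8, 114.6], [25.9, 145.2]] z [54. 97.]
top pad_face 0.64 loc [-0.3 46. ] [[-16.3, 35.0], [0.9, 44.2], [15.7, 48.4]] z [45. 66.]
scene orange [272, 202, 20, 23, 179] w [0.5766 0.0527 0.0646] loc [ 1.5 21.1] zt 67 rng [[-17.6, 13.1], [19.8, 26.5]]
scene trigger_face 0.5 loc [ -8.2 -76.7] [[-9.5, -86.0], [-7.9, -76.6], [-6.7, -73.6]] z [ 78. 119.]
scene pad_face 0.51 loc [-16.4  48.6] [[-18.6, 43.6], [-16.5, 48.9], [-12.9, 50.9]] z [26. 62.]
```

View pics/c.png

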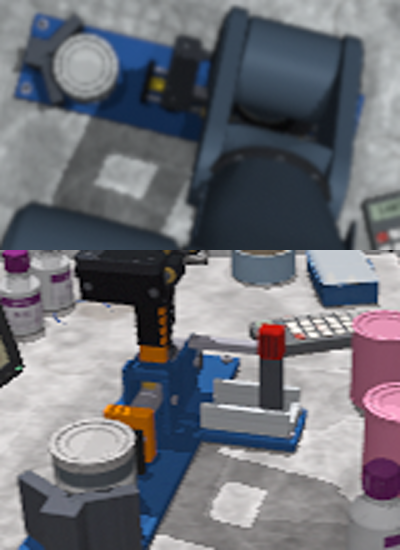

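step_arm([
  [0,0,0,0,0,0],
  [0,0,0,0,0,0],
  [0,0,0,0,0,0],
  [0,0,0,0,0,0],
], jaw=0.068)

```text
time: 11.48
position: [0.5542, -0.0331, 0.2805]
tool_rot: [0.129, 0.992, 0.0, -0.0]
ft_force: [0.2, 0.4, 0.4]
grip_width: 0.0643
grip_force: 0.0
```

step_arm([
  [0,0,0,0,0,0],
  [0,0,0,0,0,0],
  [0,0,0,0,0,0],
  [0,0,0,0,0,0],
  [0,0,0,0,0,0],
  [0,0,0,0,0,0],
], jaw=0.03)

```text
time: 12.22
position: [0.5538, -0.0331, 0.2803]
tool_rot: [0.128, 0.992, -0.0, -0.001]
ft_force: [-1.7, -1.9, -3.5]
grip_width: 0.0337
grip_force: 20.0
```

```bash
python3 v.py | grep -E "scene (orange .2[67]|yellow)|pad|tin"
```

```text
top tin 0.92 loc [ -3.  114.5] [[-33.8, 86.4], [-5.0, 114.5], [25.8, 143.3]] z [60. 96.]
top pad_face 0.53 loc [-2.3 59. ] [[-18.7, 43.3], [-1.3, 55.5], [17.2, 62.1]] z [38. 65.]
scene orange [270, 205, 20, 23, 133] w [0.5759 0.0636 0.0655] loc [-2.  31.6] zt 67 rng [[-17.5, 24.8], [17.1, 38.0]]
scene tin 0.75 loc [ -0.5 116.6] [[-32.7, 89.2], [-4.7, 128.5], [25.9, 146.8]] z [69. 95.]
```

step_arm([
  [0,0,0,0,0,0],
  [0,0,0,0,0,0],
  [0,0,0,0,0,0],
  [0,0,0,0,0,0],
], jaw=0.068)

```text
time: 13.12
position: [0.5544, -0.0331, 0.2812]
tool_rot: [0.129, 0.992, 0.0, 0.001]
ft_force: [1.2, -0.7, 0.7]
grip_width: 0.0641
grip_force: 0.0
```

```bash
python3 v.py | grep -E "scene (orange .2[67]|yellow)|pad|tin"
```

```text
top tin 0.75 loc [ -2.9 114.8] [[-33.3, 85.7], [-3.7, 115.1], [25.9, 146.1]] z [53. 96.]
top pad_face 0.67 loc [ 1.  58.5] [[-16.5, 43.1], [1.4, 55.6], [19.1, 61.7]] z [40. 66.]
scene orange [270, 205, 20, 23, 133] w [0.5759 0.0639 0.0656] loc [-2.  31.8] zt 67 rng [[-17.7, 25.1], [17.3, 37.9]]
scene tin 0.83 loc [ -0.8 115.3] [[-32.4, 87.5], [-4.0, 127.2], [26.0, 146.9]] z [69. 95.]
```

step_arm([
  [0,0,0,0,0,0],
  [0,0,0,0,0,0],
  [0,0,0,0,0,0],
  [0,0,0,0,0,0],
  [0,0,0,0,0,0],
  [0,0,0,0,0,0],
], jaw=0.03)

```text
time: 14.28
position: [0.5542, -0.0332, 0.2807]
tool_rot: [0.128, 0.992, -0.0, 0.0]
ft_force: [-0.4, -1.2, -1.2]
grip_width: 0.0335
grip_force: 20.0
```

step_arm([
  [0,0,0,0,0,0],
  [0,0,0,0,0,0],
  [0,0,0,0,0,0],
  [0,0,0,0,0,0],
], jaw=0.068)

```text
time: 14.78
position: [0.5542, -0.0331, 0.2808]
tool_rot: [0.129, 0.992, 0.0, 0.0]
ft_force: [0.1, 0.4, 0.1]
grip_width: 0.0642
grip_force: 0.0
```

```bash
python3 v.py | grep -E "scene (orange .2[67]|yellow)|pad|tin"
```

```text
top tin 0.74 loc [ -1.9 115.1] [[-33.5, 85.5], [-4.1, 114.1], [25.2, 143.1]] z [57. 97.]
top pad_face 0.41 loc [-0.  71.2] [[-18.9, 56.9], [0.2, 67.8], [17.5, 74.4]] z [38. 66.]
scene orange [278, 208, 10, 22, 78] w [0.5694 0.0763 0.0652] loc [-11.6  42.2] zt 67 rng [[-17.7, 35.9], [-3.1, 50.2]]
scene pad_face 0.57 loc [ -1.3 115.7] [[-32.6, 87.0], [-4.9, 126.1], [25.7, 146.7]] z [70. 95.]
```

step_arm([
  [0,0,0,0,0,0],
  [0,0,0,0,0,0],
  [0,0,0,0,0,0],
  [0,0,0,0,0,0],
], jaw=0.042)

```text
time: 15.68
position: [0.5538, -0.0347, 0.2807]
tool_rot: [0.128, 0.992, -0.002, -0.0]
ft_force: [-2.6, -7.1, 0.3]
grip_width: 0.0436
grip_force: 3.9
```

```bash
python3 v.py | grep -E "scene (orange .2[67]|yellow)|pad|tin"
```

```text
top tin 0.98 loc [ -3.1 113.6] [[-33.9, 85.1], [-4.2, 113.2], [25.8, 142.1]] z [56. 97.]
scene tin 0.96 loc [ -1. 116.] [[-32.7, 88.1], [-4.8, 126.0], [25.1, 146.9]] z [70. 95.]
```

step_arm([
  [0,0,0,0,0,0],
  [0,0,0,0,0,0],
  [0,0,0,0,0,0],
  [0,0,0,0,0,0],
  [0,0,0,0,0,0],
  [0,0,0,0,0,0],
], jaw=0.03)

```text
time: 16.82
position: [0.5541, -0.0333, 0.2807]
tool_rot: [0.128, 0.992, -0.0, -0.0]
ft_force: [-0.2, -1.4, -1.1]
grip_width: 0.034
grip_force: 20.0
```

```bash
sed -i 's/>12:/>3:/' v.py; python3 v.py | grep -E "orange|yellow|pad|tin"; python3 -c "
from v import *
c=cv2.imread('pics/last_top.png')[140:190,285:365]; s=cv2.imread('pics/last_scene.png')[180:260,250:330]
cv2.imwrite('pics/d.png',np.hstack([cv2.resize(c,(400,250),interpolation=cv2.INTER_CUBIC),cv2.resize(s,(400,400),interpolation=cv2.INTER_CUBIC)[100:350]]))"
```

```text
top orange [323, 154, 7, 14, 52] w [0.5878 0.0853 0.0651] loc [ 4.  55.6] zt 68 rng [[-14.1, 50.3], [20.4, 60.3]]
top yellow [320, 159, 2, 2, 4] w [0.5914 0.1005 0.0486] loc [ 3.6 71.1] zt 52 rng [[1.7, 69.6], [5.4, 72.7]]
top pad_face 0.51 loc [-6.4 74.5] [[-17.9, 65.1], [3.2, 75.3], [21.3, 81.1]] z [42. 68.]
scene orange [286, 178, 11, 7, 58] w [ 0.558  -0.0186  0.0891] loc [  1.7 -52.5] zt 92 rng [[-8.5, -56.5], [12.4, -49.5]]
scene orange [284, 212, 3, 20, 32] w [0.5667 0.0873 0.063 ] loc [-16.9  52.1] zt 64 rng [[-18.0, 48.7], [-16.0, 59.6]]
scene tin 0.93 loc [ -1.4 117.5] [[-32.7, 90.8], [-4.7, 127.9], [24.9, 146.7]] z [69. 95.]
```

View pics/d.png

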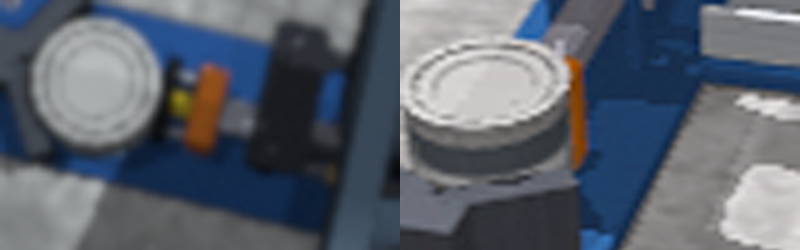

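step_arm([
  [0,0,0,0,0,0],
  [0,0,0,0,0,0],
  [0,0,0,0,0,0],
  [-0.001,-0.004,0,0,0,0],
  [0,0,0,0,0,0],
], jaw=0.068)

```text
time: 17.85
position: [0.5532, -0.0373, 0.2809]
tool_rot: [0.129, 0.992, 0.0, 0.0]
ft_force: [-0.3, 0.8, 0.1]
grip_width: 0.0667
grip_force: 0.0
```

```bash
python3 v.py | grep -E "top orange|yellow|pad|tin|scene orange .28., 2"; python3 -c "
from v import *
o=get_obs(); print(loc(o['position'][None,:2])*1e3)"
```

```text
top orange [325, 155, 6, 13, 50] w [0.5874 0.0813 0.0656] loc [ 4.6 51.6] zt 69 rng [[-13.2, 46.9], [18.6, 56.4]]
top yellow [320, 159, 5, 3, 11] w [0.5901 0.0961 0.0479] loc [ 3.4 66.5] zt 51 rng [[0.0, 62.2], [6.8, 71.8]]
top tin 0.72 loc [-152.4   24.1] [[-152.4, -261.8], [-152.4, 24.1], [-70.5, 24.1]] z [  20. 1458.]
top tin 0.64 loc [ -3.8 114.1] [[-33.9, 85.7], [-4.9, 113.9], [25.0, 143.0]] z [59. 97.]
top pad_face 0.67 loc [ 1.9 77.9] [[-19.5, 62.1], [0.8, 74.5], [20.3, 81.7]] z [38. 66.]
scene orange [282, 210, 5, 22, 51] w [0.5675 0.0846 0.0634] loc [-15.4  49.7] zt 65 rng [[-18.0, 41.6], [-7.8, 57.1]]
scene tin 0.56 loc [ -1.5 116.9] [[-32.8, 89.7], [-4.8, 127.3], [26.1, 146.8]] z [69. 95.]
[[  1.77920945 -71.75383141]]
```

step_arm([
  [0,0,0,0,0,0],
  [0,0,0,0,0,0],
  [0,0,0,0,0,0],
  [0,0,0,0,0,0],
], jaw=0.044, squeeze=14)

```text
time: 18.75
position: [0.553, -0.0378, 0.2807]
tool_rot: [0.128, 0.992, -0.001, -0.0]
ft_force: [-1.7, -3.1, 0.0]
grip_width: 0.0453
grip_force: 1.9
```

step_arm([
  [0,0,0,0,0,0],
  [0,0,0,0,0,0],
  [0,0,0,0,0,0],
  [0,0,0,0,0,0],
], jaw=0.04)

```text
time: 19.25
position: [0.5532, -0.037, 0.2807]
tool_rot: [0.129, 0.992, 0.0, 0.0]
ft_force: [0.3, 1.5, -0.6]
grip_width: 0.0409
grip_force: 14.0
```

```bash
python3 v.py | grep -E "top orange|yellow|pad|scene orange .28., 2"
```

```text
top orange [324, 154, 6, 14, 53] w [0.5878 0.0843 0.0654] loc [ 4.2 54.5] zt 69 rng [[-14.4, 49.5], [19.8, 59.6]]
top yellow [320, 159, 4, 3, 10] w [0.5907 0.0977 0.0484] loc [ 3.6 68.3] zt 51 rng [[0.6, 64.3], [6.9, 72.5]]
scene orange [283, 211, 4, 21, 39] w [0.5671 0.0861 0.0636] loc [-16.2  51. ] zt 65 rng [[-17.8, 47.6], [-14.8, 58.7]]
scene pad_face 0.73 loc [-58.6 -66.8] [[-116.9, -99.3], [-18.8, -45.5], [40.5, 161.5]] z [ 24. 102.]
```

step_arm([
  [0,0,0,0,0,0],
  [0,0,0,0,0,0],
  [0,0,0,0,0,0],
  [0,0,0,0,0,0],
], squeeze=15)

```text
time: 20.15
position: [0.5532, -0.037, 0.2807]
tool_rot: [0.129, 0.992, 0.0, 0.0]
ft_force: [1.0, 5.3, -1.1]
grip_width: 0.0411
grip_force: 15.0
```

step_arm([
  [0,0,0,0,0,0],
  [0,0,0,0,0,0],
  [0,0,0,0,0,0],
  [0,0,0,0,0,0],
], jaw=0.037)

```text
time: 20.65
position: [0.5532, -0.037, 0.2807]
tool_rot: [0.129, 0.992, 0.0, 0.0]
ft_force: [1.8, 4.4, -1.0]
grip_width: 0.0414
grip_force: 15.0
```

step_arm([
  [0,0,0,0,0,0],
  [0,0,0,0,0,0],
  [0,0,0,0,0,0],
  [0,0,0,0,0,0],
], squeeze=16)

```text
time: 21.15
position: [0.5532, -0.037, 0.2807]
tool_rot: [0.129, 0.992, 0.0, 0.0]
ft_force: [1.5, 4.9, -1.3]
grip_width: 0.0408
grip_force: 16.0
```

```bash
python3 v.py | grep -E "top orange|yellow|pad|scene orange .28., 2"; python3 -c "
from v import *
c=cv2.imread('pics/last_top.png')[140:190,285:365]; s=cv2.imread('pics/last_scene.png')[180:260,250:330]
cv2.imwrite('pics/e.png',np.hstack([cv2.resize(c,(400,250),interpolation=cv2.INTER_CUBIC),cv2.resize(s,(400,400),interpolation=cv2.INTER_CUBIC)[100:350]]))"
```

```text
top orange [324, 154, 6, 14, 53] w [0.5875 0.0841 0.0655] loc [ 4.  54.4] zt 68 rng [[-14.9, 49.6], [19.3, 59.6]]
top yellow [320, 159, 4, 3, 10] w [0.5906 0.0977 0.0485] loc [ 3.5 68.2] zt 51 rng [[0.0, 64.3], [6.6, 72.5]]
scene orange [283, 211, 4, 21, 39] w [0.5672 0.0859 0.0635] loc [-16.1  50.8] zt 66 rng [[-18.2, 46.7], [-14.1, 59.0]]
```

View pics/e.png

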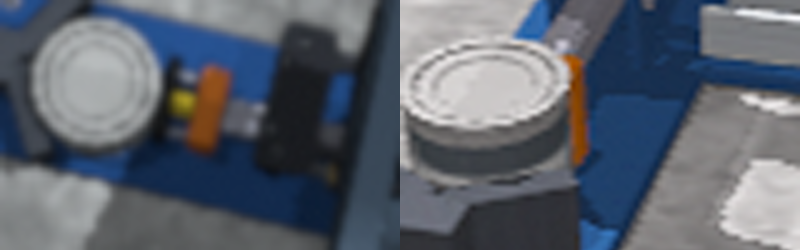

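step_arm([
  [0.0003,0.0012,0,0,0,0],
  [0.0003,0.001,0,0,0,0],
  [0.0002,0.001,0,0,0,0],
  [0,0,0,0,0,0],
  [0,0,0,0,0,0],
], squeeze=16)

```text
time: 22.18
position: [0.5538, -0.0348, 0.2807]
tool_rot: [0.128, 0.992, -0.001, -0.0]
ft_force: [-1.4, -5.1, 0.1]
grip_width: 0.0374
grip_force: 14.5
```

```bash
python3 v.py | grep -E "top orange|yellow|pad|scene orange .28., 2"
```

```text
top orange [323, 154, 6, 13, 54] w [0.5863 0.0881 0.0932] loc [ 1.8 57.9] zt 69 rng [[-13.2, 53.0], [19.6, 64.3]]
top yellow [320, 159, 2, 2, 4] w [0.5911 0.101  0.0477] loc [ 3.1 71.5] zt 49 rng [[1.9, 69.6], [6.0, 72.8]]
scene orange [284, 212, 2, 3, 5] w [0.5673 0.087  0.0647] loc [-16.3  51.9] zt 65 rng [[-17.8, 21.5], [-6.3, 54.7]]
scene orange [284, 217, 2, 15, 15] w [0.5672 0.0901 0.0533] loc [-17.1  54.9] zt 54 rng [[-17.9, 52.4], [-16.9, 58.3]]
```

```bash
cat > g.py <<'E'
from v import *
c=camera("top"); cv2.imwrite("pics/now_top.png",c["pixels"])
def rect(img,z,xs,ys):
    X,Y=np.meshgrid(xs,ys); wx,wy=wld(X/1e3,Y/1e3)
    uv=proj(c,np.stack([wx.ravel(),wy.ravel(),np.full(wx.size,z)],1)).reshape(*X.shape,2).astype(np.float32)
    return cv2.remap(img,uv[...,0],uv[...,1],cv2.INTER_CUBIC).astype(float)
ys=np.arange(-10,100,.5)
for n in("top0","now_top"):
    im=cv2.imread(f"pics/{n}.png")
    r=rect(im,.066,np.r_[-15:-8:1.,11:18:1.],ys).mean(1); o=np.clip(r[:,2]-r[:,0],0,None); o[o<.2*o.max()]=0
    k=o.argmax(); sel=abs(ys-ys[k])<14
    h=.5*o.max(); f=k+np.argmax(o[k:]<h); fe=ys[f-1]+.5*(o[f-1]-h)/(o[f-1]-o[f])
    b=k-np.argmax(o[k::-1]<h); be=ys[b]+.5*(h-o[b])/(o[b+1]-o[b])
    print(n,"orange cen",round((o*ys)[sel].sum()/o[sel].sum(),2),"edges",round(be,2),round(fe,2))
    r2=rect(im,.063,np.r_[-15:-8:1.,11:18:1.],ys).mean(1); i0=np.searchsorted(ys,fe)-4
    print([ (float(y),int(a),int(b)) for y,a,b in zip(ys[i0:i0+66:2],r2[i0:i0+66:2,0],r2[i0:i0+66:2,2])])
E
python3 g.py
```

```text
top0 orange cen 10.23 edges 2.6 17.79
[(16.0, 39, 153), (17.0, 43, 136), (18.0, 50, 115), (19.0, 57, 95), (20.0, 64, 80), (21.0, 70, 68), (22.0, 76, 63), (23.0, 82, 64), (24.0, 87, 66), (25.0, 91, 70), (26.0, 95, 73), (27.0, 97, 75), (28.0, 98, 76), (29.0, 97, 75), (30.0, 94, 72), (31.0, 89, 68), (32.0, 81, 62), (33.0, 72, 55), (34.0, 61, 47), (35.0, 51, 40), (36.0, 41, 34), (37.0, 35, 30), (38.0, 32, 26), (39.0, 32, 24), (40.0, 36, 22), (41.0, 43, 20), (42.0, 52, 19), (43.0, 60, 18), (44.0, 67, 18), (45.0, 72, 18), (46.0, 77, 18), (47.0, 81, 19), (48.0, 84, 20)]
now_top orange cen 58.11 edges 50.68 65.44
[(63.5, 35, 133), (64.5, 42, 122), (65.5, 51, 109), (66.5, 60, 94), (67.5, 68, 81), (68.5, 73, 71), (69.5, 76, 62), (70.5, 77, 58), (71.5, 74, 54), (72.5, 67, 48), (73.5, 59, 43), (74.5, 50, 37), (75.5, 41, 31), (76.5, 33, 27), (77.5, 28, 24), (78.5, 26, 22), (79.5, 28, 22), (80.5, 36, 27), (81.5, 50, 38), (82.5, 67, 53), (83.5, 89, 75), (84.5, 111, 97), (85.5, 131, 118), (86.5, 147, 136), (87.5, 158, 148), (88.5, 163, 155), (89.5, 162, 156), (90.5, 158, 153), (91.5, 153, 149), (92.5, 152, 148), (93.5, 155, 151), (94.5, 160, 155), (95.5, 164, 160)]
```

```bash
cat > t.py <<'E'
from g import *
xs=np.arange(-60,60,.25); yy=np.arange(60,180,.25)
o=[]
for n in("top0","now_top"):
    im=cv2.imread(f"pics/{n}.png"); r=rect(im,.094,xs,yy); g=np.clip(r.mean(2),0,255).astype(np.uint8)
    g=cv2.GaussianBlur(g,(0,0),3)
    C=cv2.HoughCircles(g,cv2.HOUGH_GRADIENT,1,50,param1=60,param2=15,minRadius=122,maxRadius=145)
    if C is not None: print(n,[(round(-60+a[0]/4,1),round(60+a[1]/4,1),round(a[2]/4,1)) for a in C[0][:2]])
    o.append(cv2.resize(np.clip(r,0,255).astype(np.uint8),(400,400)))
cv2.imwrite("pics/t.png",np.hstack(o))
E
python3 t.py | grep -v "^\["
```

```text
top0 orange cen 10.23 edges 2.6 17.79
now_top orange cen 58.12 edges 50.72 65.45
```

View pics/t.png

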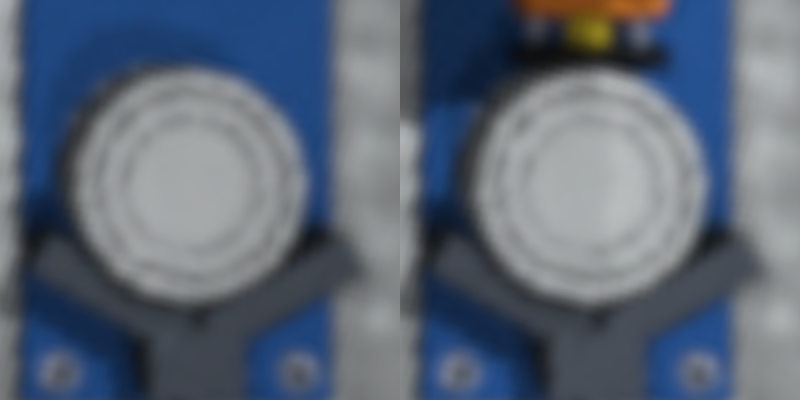

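```bash
cat > s.py <<'E'
import v
from v import *
c=camera("scene"); im=c["pixels"]
def rect(c,z,xs,ys):
    X,Y=np.meshgrid(xs,ys); wx,wy=wld(X/1e3,Y/1e3)
    uv=proj(c,np.stack([wx.ravel(),wy.ravel(),np.full(wx.size,z)],1)).reshape(*X.shape,2).astype(np.float32)
    return cv2.remap(c["pixels"],uv[...,0],uv[...,1],cv2.INTER_CUBIC)
t=camera("top")
xs=np.arange(-60,60,.3); ys=np.arange(70,190,.3)
out=[]
for cc,z in((c,.094),(c,.07),(t,.094),(t,.07)):
    r=rect(cc,z,xs,ys)
    for x in(-58.5,1.5): pass
    q=cv2.resize(r,(400,300) if 0 else (300,300))
    for k in range(0,120,20):
        cv2.line(q,(int(k*2.5),0),(int(k*2.5),299),(0,255,255) if k!=60 else (0,0,255),1); cv2.line(q,(0,int(k*2.5)),(299,int(k*2.5)),(0,255,255),1)
    out.append(q)
cv2.imwrite("pics/s.png",np.vstack([np.hstack(out[:2]),np.hstack(out[2:])]))
E
python3 s.py
```

```text
(no output)
```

View pics/s.png

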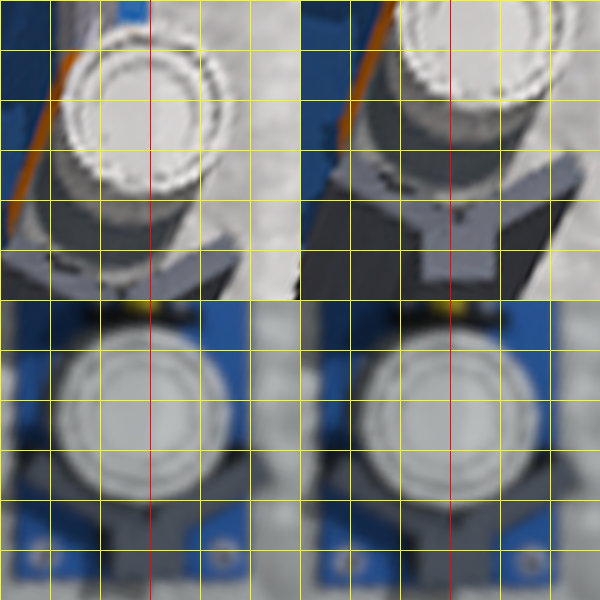

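```bash
cat > e.py <<'E'
from v import *
def rect(img,c,z,xs,ys):
    X,Y=np.meshgrid(xs,ys); wx,wy=wld(X/1e3,Y/1e3)
    uv=proj(c,np.stack([wx.ravel(),wy.ravel(),np.full(wx.size,z)],1)).reshape(*X.shape,2).astype(np.float32)
    return cv2.remap(img,uv[...,0],uv[...,1],cv2.INTER_CUBIC)
xs=np.arange(-60,60,.25); ys=np.arange(60,180,.25)
for n in("top","scene"):
    c=camera(n); A=cv2.imread(f"pics/{n}0.png")
    a=rect(A,c,.094,xs,ys); b=rect(c["pixels"],c,.094,xs,ys)
    G=[cv2.cvtColor(i,cv2.COLOR_BGR2GRAY).astype(np.float32) for i in(a,b)]
    X,Y=np.meshgrid(xs,ys); m=(np.hypot(X+2.5,Y-114.8)<33).astype(np.uint8)*255
    W=np.eye(2,3,dtype=np.float32)
    cc,W=cv2.findTransformECC(G[0],G[1],W,cv2.MOTION_TRANSLATION,(3,200,1e-6),m,5); print(n,"shift mm",W[:,2]*.25,cc)
    # circle fit: radial brightest-gradient edges from lid
    for g in G:
        g=cv2.GaussianBlur(g,(0,0),2); E=[]
        for th in np.radians(np.arange(0,360,4)):
            r=np.arange(29,40,.1); x=-2.2+r*np.cos(th); y=114.8+r*np.sin(th)
            p=cv2.remap(g,((x+60)*4).astype(np.float32)[None],((y-60)*4).astype(np.float32)[None],cv2.INTER_LINEAR)[0]
            k=np.gradient(p).argmin(); E.append((x[k],y[k]))
        E=np.array(E)
        from scipy.optimize import least_squares
        s=least_squares(lambda q:np.hypot(E[:,0]-q[0],E[:,1]-q[1])-q[2],[-2,115,34],loss="soft_l1",f_scale=.4); print("  circle",np.round(s.x,2),round(np.median(abs(s.fun)),2))
    # V symmetry at z=.07: dark grey arms; mirror-correlate
    v=cv2.cvtColor(rect(A,c,.07,np.arange(-50,55,.25),np.arange(160,178,.5)),cv2.COLOR_BGR2HSV)
    V=v[...,1].astype(float).mean(0); xx=np.arange(-50,55,.25)
    print("  sat profile",[(float(x),int(s)) for x,s in zip(xx[::12],V[::12])])
E
python3 e.py
```

```text
top shift mm [ 0.42512608 -0.29751986] 0.8558760908830905
  circle [ -2.69 115.62  34.63] 0.32
  circle [ -2.69 115.7   34.66] 0.35
  sat profile [(-50.0, 163), (-47.0, 159), (-44.0, 121), (-41.0, 106), (-38.0, 118), (-35.0, 146), (-32.0, 178), (-29.0, 190), (-26.0, 189), (-23.0, 185), (-20.0, 168), (-17.0, 120), (-14.0, 55), (-11.0, 48), (-8.0, 48), (-5.0, 49), (-2.0, 49), (1.0, 48), (4.0, 47), (7.0, 48), (10.0, 49), (13.0, 54), (16.0, 93), (19.0, 151), (22.0, 173), (25.0, 167), (28.0, 136), (31.0, 109), (34.0, 112), (37.0, 133), (40.0, 145), (43.0, 83), (46.0, 17), (49.0, 6), (52.0, 6)]
scene shift mm [0.00980731 0.18724038] 0.9136172504453107
  circle [ -1.41 112.49  33.95] 0.34
  circle [ -1.25 113.    33.99] 0.35
  sat profile [(-50.0, 28), (-47.0, 32), (-44.0, 34), (-41.0, 35), (-38.0, 34), (-35.0, 32), (-32.0, 33), (-29.0, 35), (-26.0, 36), (-23.0, 35), (-20.0, 35), (-17.0, 34), (-14.0, 26), (-11.0, 32), (-8.0, 32), (-5.0, 32), (-2.0, 33), (1.0, 31), (4.0, 29), (7.0, 30), (10.0, 31), (13.0, 32), (16.0, 34), (19.0, 33), (22.0, 30), (25.0, 28), (28.0, 29), (31.0, 30), (34.0, 28), (37.0, 18), (40.0, 9), (43.0, 4), (46.0, 4), (49.0, 4), (52.0, 4)]
```

step_arm([
  [0,0,0,0,0,0],
  [0,0,0,0,0,0],
  [0,0,0,0,0,0],
  [0,0,0,0,0,0],
  [0,0,0,0,0,0],
  [0,0,0,0,0,0],
  [0,0,0,0,0,0],
  [0,0,0,0,0,0],
])

```text
time: 23.88
position: [0.5538, -0.0348, 0.2808]
tool_rot: [0.128, 0.992, -0.001, -0.0]
ft_force: [-0.9, -5.2, -0.7]
grip_width: 0.0377
grip_force: 14.6
```

```bash
cat > w.py <<'E'
from v import *
for n in("scene","top"):
    c=camera(n); D=[c["depth"]]+[camera(n)["depth"] for _ in range(4)]; c=dict(c); c["depth"]=np.median(D,0); P=cloud(c).reshape(-1,3); L=loc(P[:,:2])*1e3; z=P[:,2]*1e3
    near=(abs(L[:,0])<60)&(L[:,1]>75)&(L[:,1]<185)
    s=near&(abs(z-70)<5)&(L[:,1]>120); t=near&(z>89)&(z<99)
    if n=="top": s&=~(np.hypot(L[:,0]+2.7,L[:,1]-115.6)<37)
    print(n,"tin",np.round(L[t].mean(0),1),(L[t].min(0)+L[t].max(0))/2,t.sum(),"z",np.median(z[t]))
    for y in range(126,176,6):
        k=s&(abs(L[:,1]-y)<3)
        if k.sum()>2: x=np.sort(L[k,0]); g=np.diff(x).argmax(); print(y,k.sum(),np.round([x[0],x[g],x[g+1],x[-1]],1))
E
python3 w.py; python3 e.py | grep -v sat
```

```text
scene tin [ -0.9 115.6] [ -0.5812506  114.25561401] 557 z 93.14037683186494
126 10 [-32.  -30.6 -29.6 -29.1]
132 18 [-41.8 -25.2  25.1  49.4]
138 50 [-45.8 -19.1  18.5  55.5]
144 123 [-46.1  16.2  23.6  55. ]
150 70 [-36.1  -2.4  15.2  46.4]
156 69 [-27.8   1.4   6.3  34.9]
162 44 [-17.4  21.3  23.6  23.9]
168 29 [-10.8  11.9  14.2  17.7]
174 33 [-10.5   0.6   3.2  18.7]
top tin [ -2.5 115.4] [ -2.14592024 115.48449846] 451 z 92.139319732774
132 3 [-41.9 -41.9  44.1  46.4]
138 27 [-45.7 -31.9  33.7  51.6]
144 40 [-47.3 -27.1  23.6  53.6]
150 36 [-37.1 -15.   16.2  42.8]
156 43 [-29.8  29.5  33.4  33.4]
162 30 [-19.9  19.6  22.8  22.8]
168 23 [-11.    1.5   3.8  15.4]
174 27 [-12.4   5.4   7.8  16.8]
top shift mm [ 0.767794   -0.19039668] 0.8543228255216876
  circle [ -2.69 115.62  34.63] 0.32
  circle [ -2.63 115.71  34.64] 0.39
scene shift mm [0.00729304 0.1797888 ] 0.9134927184945516
  circle [ -1.41 112.49  33.95] 0.34
  circle [ -1.22 112.99  34.01] 0.36
```

step_arm([
  [0,0,0,0,0,0],
  [0,0,0,0,0,0],
  [0,0,0,0,0,0],
  [0,0,0,0,0,0],
  [0,0,0,0,0,0],
  [0,0,0,0,0,0],
], squeeze=17.5, jaw=0.0345)

```text
time: 25.22
position: [0.5539, -0.0343, 0.2807]
tool_rot: [0.128, 0.992, -0.0, -0.0]
ft_force: [-1.3, -4.9, 0.2]
grip_width: 0.0361
grip_force: 17.5
```

```bash
python3 e.py | grep -v sat; python3 g.py
```

```text
top shift mm [0.56771076 0.00811532] 0.8487887956239931
  circle [ -2.69 115.62  34.63] 0.32
  circle [ -2.71 115.68  34.68] 0.42
scene shift mm [0.01165858 0.19286302] 0.9125947404549775
  circle [ -1.41 112.49  33.95] 0.34
  circle [ -1.21 113.06  33.97] 0.36
top0 orange cen 10.23 edges 2.6 17.79
[(16.0, 39, 153), (17.0, 43, 136), (18.0, 50, 115), (19.0, 57, 95), (20.0, 64, 80), (21.0, 70, 68), (22.0, 76, 63), (23.0, 82, 64), (24.0, 87, 66), (25.0, 91, 70), (26.0, 95, 73), (27.0, 97, 75), (28.0, 98, 76), (29.0, 97, 75), (30.0, 94, 72), (31.0, 89, 68), (32.0, 81, 62), (33.0, 72, 55), (34.0, 61, 47), (35.0, 51, 40), (36.0, 41, 34), (37.0, 35, 30), (38.0, 32, 26), (39.0, 32, 24), (40.0, 36, 22), (41.0, 43, 20), (42.0, 52, 19), (43.0, 60, 18), (44.0, 67, 18), (45.0, 72, 18), (46.0, 77, 18), (47.0, 81, 19), (48.0, 84, 20)]
now_top orange cen 59.24 edges 51.7 66.52
[(65.0, 39, 134), (66.0, 46, 120), (67.0, 55, 104), (68.0, 63, 89), (69.0, 69, 76), (70.0, 72, 64), (71.0, 72, 57), (72.0, 69, 51), (73.0, 62, 45), (74.0, 55, 40), (75.0, 45, 34), (76.0, 37, 28), (77.0, 30, 25), (78.0, 26, 22), (79.0, 26, 21), (80.0, 31, 23), (81.0, 43, 32), (82.0, 58, 45), (83.0, 77, 63), (84.0, 100, 85), (85.0, 120, 106), (86.0, 139, 126), (87.0, 152, 142), (88.0, 159, 150), (89.0, 161, 154), (90.0, 159, 153), (91.0, 153, 149), (92.0, 151, 146), (93.0, 152, 148), (94.0, 156, 152), (95.0, 161, 157), (96.0, 165, 161), (97.0, 168, 164)]
```

step_arm([
  [0,0,0,0,0,0],
  [0,0,0,0,0,0],
  [0,0,0,0,0,0],
  [0,0,0,0,0,0],
  [0,0,0,0,0,0],
  [0,0,0,0,0,0],
], squeeze=19.5)

```text
time: 26.12
position: [0.554, -0.034, 0.2807]
tool_rot: [0.129, 0.992, 0.0, 0.0]
ft_force: [-1.0, -2.7, -0.4]
grip_width: 0.0354
grip_force: 19.5
```

```bash
python3 e.py | grep -v sat; python3 g.py|grep now
```

```text
top shift mm [0.85960656 0.08748309] 0.8641024818138995
  circle [ -2.69 115.62  34.63] 0.32
  circle [ -2.71 115.77  34.65] 0.42
scene shift mm [0.00225597 0.18948342] 0.9118572844054519
  circle [ -1.41 112.49  33.95] 0.34
  circle [ -1.2  113.04  33.98] 0.34
now_top orange cen 60.11 edges 52.63 67.34
```

step_arm([
  [0,0,0,0,0,0],
  [0,0,0,0,0,0],
  [0,0,0,0,0,0],
  [0,0,0,0,0,0],
], jaw=0.0378)

```text
time: 26.78
position: [0.5538, -0.035, 0.2807]
tool_rot: [0.128, 0.992, -0.001, -0.0]
ft_force: [-1.6, -6.4, 0.0]
grip_width: 0.0382
grip_force: 5.7
```

```bash
python3 g.py; python3 v.py|grep red; python3 -c "
from v import *
c=cv2.imread('pics/now_top.png')[140:190,285:365]; s=cv2.imread('pics/last_scene.png')[140:270,240:390]
cv2.imwrite('pics/z.png',np.hstack([cv2.resize(c,(400,250),interpolation=cv2.INTER_CUBIC),cv2.resize(s,(288,250),interpolation=cv2.INTER_CUBIC)]))"
```

```text
top0 orange cen 10.23 edges 2.6 17.79
[(16.0, 39, 153), (17.0, 43, 136), (18.0, 50, 115), (19.0, 57, 95), (20.0, 64, 80), (21.0, 70, 68), (22.0, 76, 63), (23.0, 82, 64), (24.0, 87, 66), (25.0, 91, 70), (26.0, 95, 73), (27.0, 97, 75), (28.0, 98, 76), (29.0, 97, 75), (30.0, 94, 72), (31.0, 89, 68), (32.0, 81, 62), (33.0, 72, 55), (34.0, 61, 47), (35.0, 51, 40), (36.0, 41, 34), (37.0, 35, 30), (38.0, 32, 26), (39.0, 32, 24), (40.0, 36, 22), (41.0, 43, 20), (42.0, 52, 19), (43.0, 60, 18), (44.0, 67, 18), (45.0, 72, 18), (46.0, 77, 18), (47.0, 81, 19), (48.0, 84, 20)]
now_top orange cen 57.91 edges 50.41 65.19
[(63.5, 36, 129), (64.5, 44, 118), (65.5, 53, 105), (66.5, 62, 90), (67.5, 70, 77), (68.5, 75, 68), (69.5, 77, 61), (70.5, 77, 57), (71.5, 74, 54), (72.5, 67, 49), (73.5, 59, 43), (74.5, 50, 37), (75.5, 40, 31), (76.5, 33, 27), (77.5, 28, 24), (78.5, 26, 22), (79.5, 28, 21), (80.5, 36, 27), (81.5, 50, 38), (82.5, 67, 53), (83.5, 89, 75), (84.5, 111, 97), (85.5, 131, 118), (86.5, 148, 136), (87.5, 158, 149), (88.5, 163, 155), (89.5, 163, 156), (90.5, 158, 153), (91.5, 153, 149), (92.5, 153, 149), (93.5, 155, 151), (94.5, 160, 156), (95.5, 164, 160)]
scene red [333, 170, 11, 14, 113] w [ 0.447  -0.009   0.1116] loc [-108.   -71.6] zt 114 rng [[-117.4, -81.3], [-98.5, -64.6]]
```

View pics/z.png

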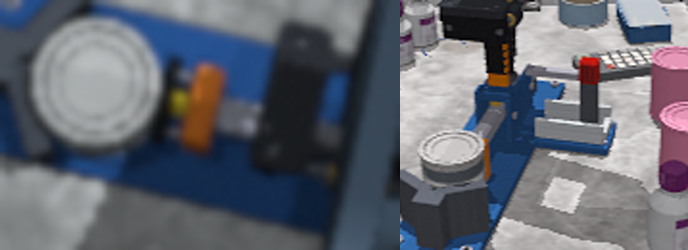

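step_arm([
  [0,0,0,0,0,0],
  [0,0,0,0,0,0],
  [0,0,0,0,0,0],
  [0,0,0,0,0,0],
  [0,0,0,0,0,0],
  [0,0,0,0,0,0],
], jaw=0.0372, squeeze=16)

```text
time: 27.98
position: [0.5538, -0.0348, 0.2808]
tool_rot: [0.128, 0.992, -0.001, -0.0]
ft_force: [-1.1, -6.6, -0.5]
grip_width: 0.0375
grip_force: 13.7
```

```bash
python3 g.py | grep now; python3 -c "
from rig import *
print(hand_in())"
```

```text
now_top orange cen 58.02 edges 50.58 65.3
the job is handed in; nothing more can be done
None
```

I handed the job in at about 28 s with the trigger still held squeezed, the lock slide pulled to its end stop and the pad about half-way in (about 7 mm, never near full travel). However, the tin measures about 3–5 mm off the V jaw's middle, so it may be resting against one wall of the notch rather than fully seated; pressing harder (pad about 9 mm) did not shift it.

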